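# Fold down the highbacks of a snowboard's bindings

## Robot

A 6-joint arm with a two-finger parallel gripper is mounted at the origin on the work surface. World frame = base frame: x ahead of the robot, y to its left, z up, the work surface at z = 0. Lengths are in m, angles in rad, forces in N, time in s.
With the tool pointing down it reaches from about 0.3 to 0.875 m from the base axis. Payload 6.4 kg.
Tool frame: the origin (TCP) lies between the finger pads; the fingertips stand 25 mm ahead of it and the grasp point (between the pads) lies 6 mm ahead of it; z points along the fingers, y is the line along which they close (so a half turn about z gives the same grasp; the last joint's range is limited). The gripper opens to 85 mm and grips with 20 to 120 N. Pads are 22 mm wide; open, the fingers measure 114 mm over their backs; the gripper's body (76 mm by 85 mm) begins 54 mm behind the grasp point. The pads swing forward as they close: fully open they stand 13 mm farther back than shut.
Start: joints at [-1.429, 0.181, 1.607, -0, 1.354, -0.206], TCP at [0.196, -0.541, 0.256] pointing down, gripper open.
Joint ranges: [-2.99, 2.99], [-0.89, 2.07], [0.3, 2.58], [-1.14, 4.28], [0, 2.63], [-3.12, 3.12]. Speed limits (rad/s): [2.57, 2.57, 3.01, 3.14, 3.14, 3.14].

## Interface

Orientations are given as a unit quaternion [w, x, y, z].
In Python, from bench import ctrl gives the robot as it stands.
- The arm moves only by the tool servo_tool, never from a script. Its argument "series" is text: rows parted by semicolons, each of 7 numbers parted by spaces: the gripper command: -1 is fully open, 1 is shut, values between are in proportion, then the shift along the tool's x, y, z in m, then the turn, a rotation vector about the tool's x, y, z in degrees. A call has 1 to 12 rows; each row is the pose to reach, as a shift and turn from the pose commanded when the call began, along the tool's axes at that moment; what a row does not reach only later rows make up. A row lasts 1/12 s, in which the tool goes at most 41.7 mm and 7.16 degrees, less where a joint would pass 70% of its speed; a pose out of reach is approached as far as the arm can. A call with a gripper value outside its range is refused whole. The fingers move at their own pace and stop on an object; the grip force is fixed at half the most. Time passes only in rows, so rows that repeat a pose let the fingers close. It gives the time, the measured TCP pose, the force, the opening and the grip force at its end, in the units of the state.
- ctrl.get_obs(): the state, without advancing time (a new reading comes with each control period).
- ctrl.camera(name): name is "scene" or "top"; returns a dict with "img" (480x640x3 uint8, red, green, blue), "z_map" (480x640 float32, m along the optical axis (not along the pixel's ray), 0 where there is no reading), "fovy" (degrees; the focal length in pixels is half the picture's height over the tangent of half this angle, whatever the lens; pixels are square), "cx", "cy" (the principal point, pixels), "k1" (the pictures are not rectified: a ray, as slopes to the right and down, at radius r is drawn at 1 + k1 r^2 times it, then the intrinsics apply), "extrinsics" (4x4, takes a point from camera to world coordinates). Camera axes: x right, y down, z forward; pixel columns grow to the right and rows downward; lengths in m; the calibration is good to about 2 mm. A picture is of the moment at which its call begins.
- ctrl.hand_in(): hands the job in; it is judged then, once.
The state is a dict: "time_s": time; "q": joint angles; "dq": joint speeds; "joint_efforts": joint torques, N m; "eef_pos": TCP position; "eef_rot": TCP orientation; "wrist_force": force on the tool from outside, world axes, zero at the start; "torque": the same for the moment, N m; "opening": opening from 0.0 (shut) to 1.0 (fully open); "grasp_force": force on a finger pad.
Only numpy, scipy, OpenCV 4.12 (cv2) and the standard library are available. Lean on these libraries where they do the work, as an engineer would, in place of code of your own. Each camera call takes 0.05 s, during which the arm holds its last target. There are 200 camera calls.

## Task

The snowboard on the bench is finished and goes back into the storage rack. Push the highbacks of both bindings over forwards, from the heel towards the toe, until each is folded all the way down over its footbed. Only push and press gently, do not grip them; do not lift, shift or turn the board, and leave the tub, the screwdriver and the wax that lie on it where they are.

Things in the scene. Friction and masses are not known exactly. Their poses are not given: they have to be found in the camera images.
- board: White snowboard lying loose and flat on the bench, its length along y in front of the robot, 1474 mm long, 252 mm wide at the middle, 12 mm thick, ends turned up; about 5 kg with the bindings. Origin: centre of its underside. The two bindings are screwed on 240 mm to either side of its middle, heels towards the robot.
- board_end_left (a point): Point on the board's centre line, on its top face, 500 mm from the middle towards the robot's left (+y).
- board_end_right (a point): Point on the board's centre line, on its top face, 500 mm from the middle towards the robot's right (-y).
- binding_left: White binding on the robot's left, tightly screwed on, turned up to 15 degrees; 240 mm long, 130 mm wide. Origin: centre of its underside, on the board's top face (12 mm above the bench); +x from heel to toe, +y left, z up. The heel hoop reaches x = -126, z = 78 mm. Its straps are open: padded halves out to +y up to 172 mm, ladders to -y up to 103 mm, all below z = 62 mm.
- binding_right: The same binding on the robot's right, mirrored: padded strap halves to its -y side, ladders to its +y side; same frame (+x from heel to toe, +y left, z up).
- pivot_left (a point): Point on the left highback's pivot axis (level, along y), at x = -62, z = 60 mm of the binding's frame; axes as the binding's, not turning with the highback. Upright, the highback (tall white plate, 6 mm thick, up to 132 mm wide, wings curving forwards) has its rear face 33 mm behind (-x) this point, flat over the middle 34 mm, and its top 195 mm above it.
- pivot_right (a point): The same for the right highback. On each rear face a small block stands 10 mm proud, 26 mm wide, 24 to 48 mm above the pivot; the face is clear from there to the top.
- highback_left (a joint): Angle of the left binding's highback: 0 upright against the hoop, growing as it folds forwards (turning about the binding's +y), 1.75 rad at its hard stop, fully folded with its tip over the toe ramp. The pivot is stiff: the highback stays at any angle where it is left and takes about 2 to 6 N to push 130 mm from the pivot. The plate flexes a little (about 1 mm for 2 N there).
- highback_right (a joint): The same for the right binding's highback.
- screw_tub: Blue plastic tub with steel screws, 64 mm across, 40 mm high, standing on the board between the bindings. Origin: centre of its underside. Leave alone.
- screwdriver: Screwdriver with a red handle, 200 mm long, lying across the board between the bindings. Leave alone.
- wax: Yellow block of wax, 70 x 45 x 24 mm, lying on the board between the bindings. Origin: centre of its underside. Leave alone.

How it is judged:
At the end, for the whole second after the job is handed in: Both highbacks are folded forwards to within 0.12 rad (7 degrees) of their stop at 1.75 rad and at rest; the board lies flat, neither end point more than 30 mm from where it was, and the tub, screwdriver and wax are within 30 mm of where they were (value of joint each of highback_left, highback_right above 1.63 rad and velocity of joint highback_left between -0.05 and 0.05 rad/s and velocity of joint highback_right between -0.05 and 0.05 rad/s and distance of each of board_end_left, board_end_right, screw_tub, screwdriver, wax from where it was at the start of the episode below 0.03 m and angle between board's own z axis and vertical below 0.02 rad); the robot touches nothing.
It fails at once if the board is shifted or turned: an end point moves more than 30 mm (distance of any of board_end_left, board_end_right from where it was at the start of the episode above 0.03 m).
It fails at once if the board is lifted or tipped: an end point rises more than 10 mm (height (world z) of any of board_end_left, board_end_right above 0.022 m).
It fails at once if the fingers grip, or press hard on, the board or its bindings: more than 35 N in all (contact force between the fingers and board above 35 N).
It fails at once if the tub, the screwdriver or the wax on the board moves more than 30 mm (distance of any of screw_tub, screwdriver, wax from where it was at the start of the episode above 0.03 m).
It also fails if it takes over 64 s, if anything falls off the work surface, if the arm or the gripper's body presses on something with over 40 N, if the wrist force passes 120 N, or if a joint passes its speed limit or range.

## Working session

There is one attempt and no reset: what is moved stays moved. The work goes in short steps, Python scripts to look and compute and a tool call to move; the robot and the scene stay as the last step left them, time stands still between calls to the robot, and variables do not carry over. Pictures are saved under pics/ and viewed, at most 10 in all, crops included, and the job is handed in when it is done.

Besides the shell and the picture viewer there is one more tool, called after "Call:" by a JSON object that holds its "method" and its "body". servo_tool: Moves the arm, as the interface text tells. Its arguments: {"type":"object","properties":{"series":{"type":"string"}},"required":["series"]}

```bash
mkdir -p pics; ls
cat > h.py <<'E'
import numpy as np, cv2
from bench import ctrl
def cloud(c):
    h,w=c["z_map"].shape; f=h/2/np.tan(np.radians(c["fovy"])/2)
    K=np.array([[f,0,c["cx"]],[0,f,c["cy"]],[0,0,1]])
    u,v=np.meshgrid(np.arange(w),np.arange(h))
    p=cv2.undistortPoints(np.stack([u,v],-1).reshape(-1,1,2).astype(np.float64),K,np.array([c["k1"],0,0,0,0.])).reshape(h,w,2)
    z=c["z_map"]; P=np.stack([p[...,0]*z,p[...,1]*z,z],-1)
    E=np.array(c["extrinsics"]); P=P@E[:3,:3].T+E[:3,3]; P[z==0]=np.nan
    return P
E
python3 - <<'E'
from h import *
for n in("scene","top"):
    c=ctrl.camera(n); cv2.imwrite(f"pics/{n}0.png",c["img"][...,::-1]); np.save(f"{n}0.npy",cloud(c)); print(n,np.array(c["extrinsics"]).round(3).tolist(),c["fovy"],c["k1"])
o=ctrl.get_obs(); print(o)
E
```

```text
pics
scene [[0.841, 0.351, -0.412, 1.07], [0.541, -0.552, 0.634, -0.804], [-0.005, -0.756, -0.655, 0.915], [0.0, 0.0, 0.0, 1.0]] 50.510111294333804 -0.11372413930473428
top [[-0.001, -0.992, 0.126, 0.347], [-1.0, 0.0, -0.007, 0.019], [0.007, -0.126, -0.992, 1.621], [0.0, 0.0, 0.0, 1.0]] 47.59559945185917 -0.10016742424705367
{'time_s': 0.1, 'q': array([-1.42927744e+00,  1.81461681e-01,  1.60789399e+00, -6.48320976e-06,
        1.35385367e+00, -2.06307042e-01]), 'dq': array([ 3.88225800e-05, -2.83969571e-03, -3.18643665e-03,  1.68410651e-03,
        1.18693054e-03,  1.13331617e-03]), 'joint_efforts': array([ 2.02366100e-04, -4.45877802e+01, -3.52238417e+01, -3.94046392e-04,
        4.13606802e-03,  3.87666398e-05]), 'eef_pos': array([ 0.19593513, -0.54009104,  0.25548386]), 'eef_rot': array([-8.08024881e-04,  9.84914776e-01,  1.73038234e-01,  2.30176627e-05]), 'wrist_force': array([ 0.33590169,  0.38796876, -0.62117077]), 'torque': array([ 0.00399985, -0.06004706, -0.01188903]), 'grasp_force': 0.0, 'opening': 1.0033706608762747}
```

```bash
sleep 1
```

```text
(no output)
```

View pics/top0.png

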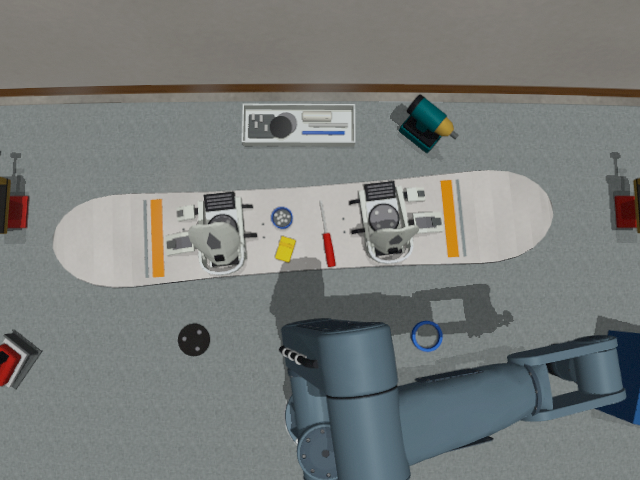

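View pics/scene0.png

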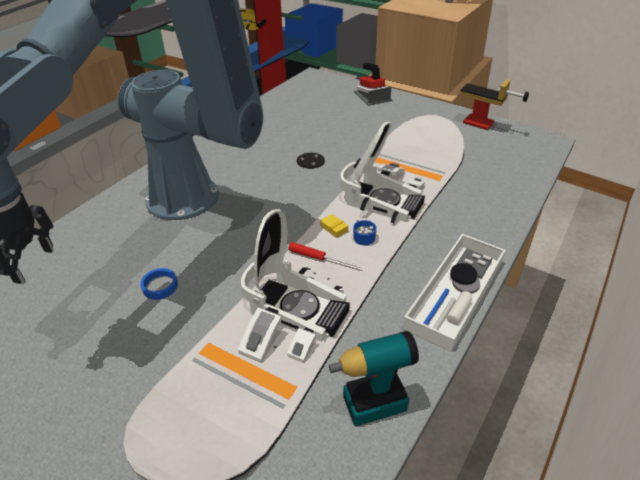

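The top view shows the left binding around px (218,230), with its highback leaning at (215,243), and the right binding around (388,220), with its highback at (390,240). The tub is at (282,217), the wax at (286,249) and the driver at (327,235). Next I measure the highbacks from the depth clouds.

Run:
```python
from h import *
T=np.load("top0.npy");S=np.load("scene0.npy")
img=cv2.imread("pics/top0.png")
hsv=cv2.cvtColor(img,cv2.COLOR_BGR2HSV)
# board outline axis: orange stripes
m=(cv2.inRange(hsv,(10,150,150),(20,255,255))>0)
for sl in (slice(130,180),slice(430,470)):
    mm=np.zeros_like(m);mm[160:290,sl]=m[160:290,sl]
    p=T[mm];print("stripe",np.nanmean(p,0).round(4),mm.sum())
# toe ramps (dark)
for n,u0,u1 in(("L",195,245),("R",355,405)):
    mm=np.zeros_like(m);mm[175:215,u0:u1]=img[175:215,u0:u1].max(-1)<70
    k,lab,st,ce=cv2.connectedComponentsWithStats(mm.astype(np.uint8))
    i=1+st[1:,4].argmax();print(n,"toe ramp",np.nanmean(T[lab==i],0).round(4),st[i],ce[i])
for n,y0,y1 in(("L",.1,.4),("R",-.4,-.1)):
  for nm,C in(("top",T),("scene",S)):
    P=C.reshape(-1,3);P=P[(P[:,1]>y0)&(P[:,1]<y1)&(P[:,0]>.3)&(P[:,0]<.7)]
    print(n,nm)
    for z in np.arange(.08,.29,.02):
        q=P[abs(P[:,2]-z)<.01]
        if len(q)>3: print(" %.2f n%d x %.3f..%.3f med %.3f y %.3f..%.3f"%(z,len(q),*np.percentile(q[:,0],[3,97]),np.median(q[:,0]),*np.percentile(q[:,1],[3,97])))
```

```text
stripe [0.5181 0.4972 0.0119] 826
stripe [ 0.5777 -0.3809  0.0119] 804
L toe ramp [0.6259 0.3067 0.0346] [204 192  31  19 305] [219.3442623  201.15737705]
R toe ramp [ 0.6573 -0.1682  0.0345] [364 181  32  20 287] [379.40069686 190.66898955]
L top
 0.08 n340 x 0.411..0.497 med 0.451 y 0.225..0.390
 0.10 n175 x 0.411..0.479 med 0.452 y 0.228..0.347
 0.12 n135 x 0.446..0.490 med 0.462 y 0.234..0.340
 0.14 n183 x 0.453..0.496 med 0.471 y 0.232..0.345
 0.16 n186 x 0.471..0.505 med 0.481 y 0.230..0.351
 0.18 n188 x 0.481..0.513 med 0.489 y 0.231..0.353
 0.20 n205 x 0.489..0.517 med 0.498 y 0.234..0.351
 0.22 n216 x 0.497..0.526 med 0.507 y 0.237..0.350
 0.24 n210 x 0.508..0.532 med 0.516 y 0.246..0.341
 0.26 n142 x 0.516..0.533 med 0.524 y 0.261..0.332
L scene
 0.08 n348 x 0.413..0.516 med 0.467 y 0.226..0.387
 0.10 n176 x 0.410..0.485 med 0.462 y 0.230..0.347
 0.12 n98 x 0.448..0.494 med 0.474 y 0.235..0.352
 0.14 n102 x 0.454..0.500 med 0.484 y 0.232..0.356
 0.16 n93 x 0.478..0.509 med 0.492 y 0.230..0.358
 0.18 n81 x 0.488..0.514 med 0.499 y 0.231..0.359
 0.20 n77 x 0.497..0.520 med 0.
[... 642 characters left out ...]
0.134
 0.26 n153 x 0.505..0.523 med 0.513 y -0.226..-0.144
 0.28 n18 x 0.511..0.518 med 0.513 y -0.208..-0.169
R scene
 0.08 n554 x 0.444..0.566 med 0.497 y -0.274..-0.127
 0.10 n276 x 0.443..0.512 med 0.483 y -0.250..-0.136
 0.12 n144 x 0.482..0.514 med 0.491 y -0.246..-0.128
 0.14 n172 x 0.490..0.517 med 0.496 y -0.249..-0.125
 0.16 n193 x 0.493..0.518 med 0.500 y -0.250..-0.124
 0.18 n196 x 0.497..0.522 med 0.502 y -0.252..-0.123
 0.20 n195 x 0.501..0.523 med 0.506 y -0.248..-0.125
 0.22 n197 x 0.505..0.524 med 0.509 y -0.247..-0.127
 0.24 n185 x 0.508..0.524 med 0.513 y -0.240..-0.136
 0.26 n202 x 0.509..0.523 med 0.515 y -0.229..-0.147
 0.28 n29 x 0.508..0.517 med 0.512 y -0.208..-0.170
```

The numbers agree with the given sizes. Board yaw is about 3.9° and its centre is about (0.548, 0.058). The stripes are 880 mm apart.

| | Pivot (x, y) | Highback lean |
|---|---|---|
| Left | (0.470, 0.291) | about 0.5 rad |
| Right | (0.502, -0.187) | about 0.2 rad |

Heading is about 6° on both. I'll approach the right one from behind with the fingers shut and the tool vertical.

Call:
{"method": "servo_tool", "body": {"series": "1 0.03 -0.023 0 0 0 1.5; 1 0.06 -0.046 0 0 0 3; 1 0.09 -0.069 0.005 0 0 5; 1 0.12 -0.092 0.005 0 0 7; 1 0.15 -0.115 0.01 0 0 9; 1 0.18 -0.138 0.01 0 0 11; 1 0.21 -0.16 0.015 0 0 12; 1 0.24 -0.183 0.015 0 0 13; 1 0.27 -0.205 0.02 0 0 14; 1 0.295 -0.225 0.02 0 0 14; 1 0.315 -0.24 0.02 0 0 14; 1 0.328 -0.249 0.02 0 0 14"}}

```text
time_s: 1.1
eef_pos: [0.4202, -0.192, 0.2359]
eef_rot: [-0.001, 0.999, 0.053, -0.0]
wrist_force: [0.3, -1.0, 0.3]
opening: 0.001
grasp_force: 0.0
```

Call:
{"method": "servo_tool", "body": {"series": "1 0.02 0 0 0 0 0; 1 0.035 0 -0.003 0 0 0; 1 0.047 0 -0.004 0 0 0; 1 0.057 0 -0.004 0 0 0; 1 0.066 0 -0.005 0 0 0; 1 0.074 0 -0.005 0 0 0; 1 0.081 0 -0.004 0 0 0; 1 0.088 0 -0.004 0 0 0; 1 0.095 0 -0.003 0 0 0; 1 0.102 0 -0.001 0 0 0; 1 0.109 0 0 0 0 0; 1 0.109 0 0 0 0 0"}}

```text
time_s: 2.1
eef_pos: [0.5288, -0.1833, 0.2358]
eef_rot: [-0.0, 0.999, 0.052, 0.0]
wrist_force: [-2.5, 1.2, 1.3]
opening: -0.001
grasp_force: 1.1
```

Contact is light at about 2.5 N. I'll follow the arc.

Call:
{"method": "servo_tool", "body": {"series": "1 0.007 0 0.002 0 0 0; 1 0.014 0 0.005 0 0 0; 1 0.02 0 0.008 0 0 0; 1 0.027 0 0.011 0 0 0; 1 0.033 0 0.014 0 0 0; 1 0.039 0 0.018 0 0 0; 1 0.047 0 0.023 0 0 0; 1 0.055 0 0.030 0 0 0; 1 0.062 0 0.036 0 0 0; 1 0.069 0 0.043 0 0 0; 1 0.075 0 0.050 0 0 0; 1 0.0805 0 0.0575 0 0 0"}}

```text
time_s: 3.1
eef_pos: [0.6089, -0.1751, 0.1781]
eef_rot: [0.0, 0.999, 0.052, 0.0]
wrist_force: [1.3, 0.6, 3.5]
opening: -0.001
grasp_force: 1.4
```

Run:
```python
from h import *
c=ctrl.camera("scene"); cv2.imwrite("pics/s1.png",c["img"][...,::-1])
```

```text
(no output)
```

View pics/s1.png

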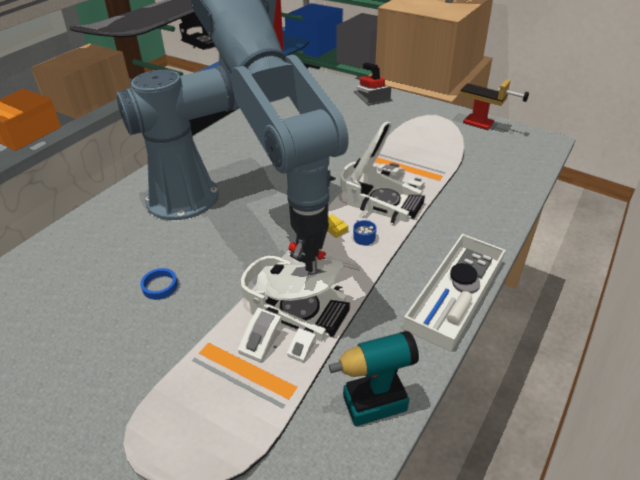

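The right highback is well over at about px (290,285), with the fingertips on its back. I'll press it down to the stop.

Call:
{"method": "servo_tool", "body": {"series": "1 0.004 0 0.007 0 0 0; 1 0.0075 0 0.013 0 0 0; 1 0.011 0 0.02 0 0 0; 1 0.0135 0 0.027 0 0 0; 1 0.016 0 0.034 0 0 0; 1 0.018 0 0.041 0 0 0; 1 0.02 0 0.047 0 0 0; 1 0.022 0 0.053 0 0 0; 1 0.022 0 0.058 0 0 0; 1 0.022 0 0.062 0 0 0; 1 0.022 0 0.066 0 0 0; 1 0.022 0 0.066 0 0 0"}}

```text
time_s: 4.15
eef_pos: [0.6296, -0.1729, 0.112]
eef_rot: [-0.0, 0.999, 0.052, -0.0]
wrist_force: [2.1, -0.1, 2.3]
opening: 0.001
grasp_force: 1.0
```

Call:
{"method": "servo_tool", "body": {"series": "1 0 0 0.003 0 0 0; 1 0 0 0.006 0 0 0; 1 0 0 0.008 0 0 0; 1 0 0 0.01 0 0 0; 1 0 0 0.01 0 0 0"}}

```text
time_s: 4.57
eef_pos: [0.6303, -0.173, 0.1036]
eef_rot: [0.0, 0.999, 0.052, 0.001]
wrist_force: [1.2, 1.2, 8.9]
opening: -0.004
grasp_force: 4.2
```

Call:
{"method": "servo_tool", "body": {"series": "1 0 0 0.002 0 0 0; 1 0 0 0.004 0 0 0; 1 0 0 0.004 0 0 0"}}

```text
time_s: 4.82
eef_pos: [0.6306, -0.1731, 0.1007]
eef_rot: [0.0, 0.999, 0.052, 0.001]
wrist_force: [-2.3, 1.9, 14.3]
opening: 0.001
grasp_force: 6.7
```

The force rises at the plate's stiffness, so it is against the stop. I'll lift off and move to the left one.

Call:
{"method": "servo_tool", "body": {"series": "1 0 0 -0.02 0 0 0; 1 0 0 -0.06 0 0 0; 1 0 0 -0.1 0 0 0; 1 0 0 -0.14 0 0 0; 1 -0.02 -0.02 -0.16 0 0 0; 1 -0.048 -0.047 -0.16 0 0 0; 1 -0.076 -0.074 -0.16 0 0 0; 1 -0.104 -0.1 -0.16 0 0 0; 1 -0.132 -0.127 -0.16 0 0 0; 1 -0.16 -0.154 -0.16 0 0 0; 1 -0.185 -0.18 -0.16 0 0 0; 1 -0.2 -0.195 -0.16 0 0 0"}}

```text
time_s: 5.82
eef_pos: [0.4073, 0.0024, 0.2576]
eef_rot: [-0.001, 0.999, 0.052, -0.002]
wrist_force: [0.6, 0.7, 0.5]
opening: -0.003
grasp_force: 0.0
```

Run:
```python
from h import *
print(ctrl.get_obs()["eef_pos"],ctrl.get_obs()["wrist_force"])
c=ctrl.camera("scene"); cv2.imwrite("pics/s2.png",c["img"][...,::-1]); S=cloud(c)
P=S.reshape(-1,3); X=np.array([.994,.106]);Y=np.array([-.106,.994])
d=P[:,:2]-[.502,-.1875]; b=d@X; l=d@Y
for b0 in np.arange(.02,.21,.02):
    s=(abs(b-b0)<.01)&(abs(l)<.015)&(P[:,2]<.2)
    if s.sum(): print(round(b0,2),s.sum(),np.round(np.median(P[s,2])-.072,4))
```

```text
[0.40729819 0.00241921 0.25759849] [0.62966847 0.71904178 0.48176504]
0.02 80 0.0307
0.04 98 0.0364
0.06 118 0.024
0.08 90 0.0199
0.1 100 0.0162
0.12 100 0.0124
0.14 98 0.0091
0.16 100 0.0043
0.18 165 -0.0016
0.2 160 -0.0689
```

View pics/s2.png

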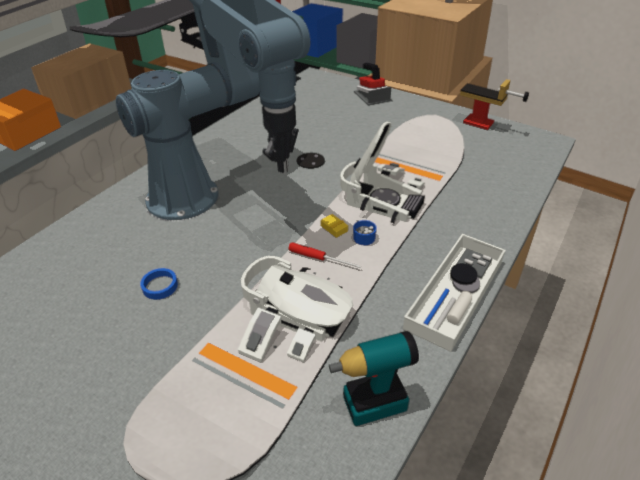

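The right highback lies folded over its footbed at about px (300,290). Its measured slope is about 1.76 rad, which is the stop. Now behind the left one.

Call:
{"method": "servo_tool", "body": {"series": "1 0.005 -0.028 0 0 0 0; 1 0.01 -0.056 0 0 0 0; 1 0.015 -0.085 0 0 0 0; 1 0.02 -0.114 0 0 0 0; 1 0.025 -0.143 0.005 0 0 0; 1 0.03 -0.17 0.01 0 0 0; 1 0.035 -0.197 0.015 0 0 0; 1 0.04 -0.223 0.02 0 0 0; 1 0.045 -0.247 0.0215 0 0 0; 1 0.05 -0.267 0.0215 0 0 0; 1 0.052 -0.28 0.0215 0 0 0; 1 0.052 -0.28 0.0215 0 0 0"}}

```text
time_s: 6.87
eef_pos: [0.4333, 0.2858, 0.2367]
eef_rot: [0.0, 0.999, 0.053, -0.001]
wrist_force: [-0.1, 0.1, 0.1]
opening: -0.001
grasp_force: 0.0
```

Call:
{"method": "servo_tool", "body": {"series": "1 0.015 0 0 0 0 0; 1 0.027 0 0 0 0 0; 1 0.037 0 0 0 0 0; 1 0.045 0 0 0 0 0; 1 0.052 0 0 0 0 0; 1 0.058 0 0 0 0 0; 1 0.064 0 0 0 0 0; 1 0.071 0 0.002 0 0 0; 1 0.078 0 0.005 0 0 0; 1 0.084 0 0.008 0 0 0; 1 0.091 0 0.011 0 0 0; 1 0.097 0 0.014 0 0 0"}}

```text
time_s: 7.87
eef_pos: [0.5311, 0.2944, 0.2233]
eef_rot: [-0.0, 0.999, 0.052, 0.0]
wrist_force: [-0.7, -1.3, 3.1]
opening: 0.002
grasp_force: 1.5
```

Call:
{"method": "servo_tool", "body": {"series": "1 0.006 0 0.004 0 0 0; 1 0.014 0 0.009 0 0 0; 1 0.022 0 0.016 0 0 0; 1 0.029 0 0.022 0 0 0; 1 0.036 0 0.029 0 0 0; 1 0.042 0 0.036 0 0 0; 1 0.0475 0 0.0435 0 0 0; 1 0.052 0 0.05 0 0 0; 1 0.056 0 0.056 0 0 0; 1 0.059 0 0.063 0 0 0; 1 0.062 0 0.069 0 0 0; 1 0.064 0 0.076 0 0 0"}}

```text
time_s: 8.87
eef_pos: [0.5942, 0.301, 0.1468]
eef_rot: [-0.0, 0.999, 0.052, 0.0]
wrist_force: [1.2, 0.9, 3.3]
opening: 0.0
grasp_force: 1.5
```

Call:
{"method": "servo_tool", "body": {"series": "1 0.003 0 0.006 0 0 0; 1 0.005 0 0.012 0 0 0; 1 0.006 0 0.018 0 0 0; 1 0.007 0 0.024 0 0 0; 1 0.007 0 0.029 0 0 0; 1 0.007 0 0.033 0 0 0; 1 0.007 0 0.036 0 0 0; 1 0.007 0 0.039 0 0 0; 1 0.007 0 0.042 0 0 0; 1 0.007 0 0.044 0 0 0; 1 0.007 0 0.046 0 0 0; 1 0.007 0 0.046 0 0 0"}}

```text
time_s: 9.87
eef_pos: [0.6014, 0.3018, 0.1025]
eef_rot: [-0.0, 0.999, 0.052, 0.001]
wrist_force: [0.9, 0.1, 10.5]
opening: 0.002
grasp_force: 4.9
```

Call:
{"method": "servo_tool", "body": {"series": "1 0 0 0.002 0 0 0; 1 0 0 0.003 0 0 0; 1 0 0 0.003 0 0 0"}}

```text
time_s: 10.12
eef_pos: [0.6015, 0.3019, 0.1005]
eef_rot: [-0.0, 0.999, 0.052, 0.001]
wrist_force: [-1.0, -1.1, 13.2]
opening: 0.005
grasp_force: 6.6
```

Call:
{"method": "servo_tool", "body": {"series": "1 0 0 -0.02 0 0 0; 1 0 0 -0.06 0 0 0; 1 0 0 -0.1 0 0 0; 1 0 0 -0.14 0 0 0; 1 -0.03 0 -0.16 0 0 0; 1 -0.07 0.02 -0.16 0 0 0; 1 -0.1 0.05 -0.16 0 0 0; 1 -0.13 0.08 -0.16 0 0 0; 1 -0.16 0.1 -0.16 0 0 0; 1 -0.18 0.12 -0.16 0 0 0; 1 -0.2 0.13 -0.16 0 0 0; 1 -0.2 0.13 -0.16 0 0 0"}}

```text
time_s: 11.12
eef_pos: [0.4111, 0.1502, 0.2569]
eef_rot: [0.0, 0.999, 0.051, -0.002]
wrist_force: [-0.2, 0.6, 0.9]
opening: 0.003
grasp_force: 0.0
```

Run:
```python
from h import *
print(ctrl.get_obs()["eef_pos"],ctrl.get_obs()["wrist_force"])
c=ctrl.camera("scene"); cv2.imwrite("pics/s3.png",c["img"][...,::-1]); S=cloud(c)
P=S.reshape(-1,3); X=np.array([.994,.106]);Y=np.array([-.106,.994])
for pv in([.470,.2905],[.502,-.1875]):
    d=P[:,:2]-pv; b=d@X; l=d@Y
    s=(b>.06)&(b<.165)&(abs(l)<.015)&(P[:,2]<.15)&(P[:,2]>.06)
    print(s.sum(), np.pi/2-np.arctan(np.polyfit(b[s],P[s,2],1)[0]))
```

```text
[0.4111326  0.15019385 0.25694054] [-0.2283359   0.62874252  0.89420796]
242 1.7536804753811572
507 1.7574300070941042
```

View pics/s3.png

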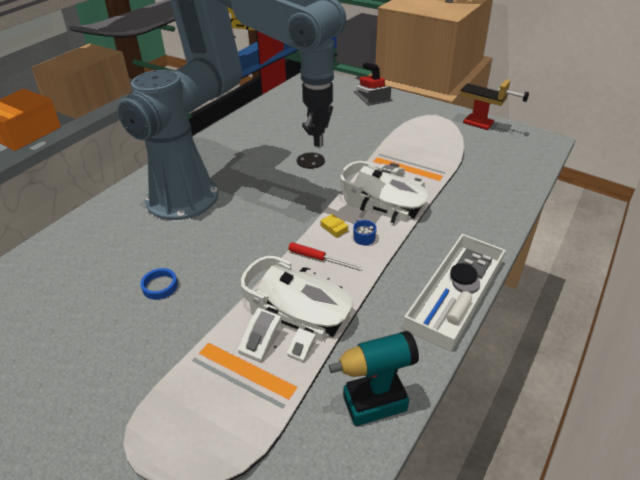

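Both highbacks are folded, at px (395,190) and (300,290), and both measure about 1.75 rad. The board, tub, screwdriver and wax have not moved, and the arm is clear.

```bash
python3 -c "
from bench import ctrl
print(ctrl.hand_in())"
```

```text
the job is handed in; nothing more can be done
None
```

Both highbacks are folded to their stops (each measured at about 1.75 rad). In the last picture the board, tub, screwdriver and wax were still in place. The job is handed in, but no verdict came back.

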